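# Clear and hold open the lid of a food-waste caddy

### The job

The spice jar with the yellow cap has been left on the lid of the green food-waste caddy. Stand it upright on the near, open part of the drying mat without tipping it over on the way and let go of it; then take the caddy's lid by its wooden handle, open it to 60 degrees from shut and finish while still holding it steady at that angle, so that scraps can be scraped in. The lid falls shut if you let go, so do not let go at the end; leave the mug, the beaker and the garlic where they are.

Things in the scene. Friction and masses are not known exactly. Their poses are not given: they have to be found in the camera images.
- caddy: green food-waste caddy, fixed to the worktop, 190 mm (its x) x 160 mm (its y), rim 105 mm high; origin at the centre of its underside on the worktop. It stands crosswise: its x axis, within 30 degrees of the robot's left, points from the handle side (right) to the hinge side (left); z up. A thin steel carrying bail with a wooden grip hangs against the handle side (look only)
- caddy_lid (a joint): angle of the white lid in rad: 0 shut, grows as its handle side swings up and over toward the hinge side; 60 degrees = 1.047; stop at 1.9. The lid weighs about 0.35 kg (varies), has no spring and hardly any friction, and falls shut when let go
- lid_hinge (a point): point on the hinge line, at the middle of the rim on the caddy's +x side, 95 mm from the caddy's centre and 105 mm above the worktop; its axes are the caddy's, the hinge line is its y axis. The lid is a plate 192 x 166 x 10 mm, underside at this height when shut, upper face 115 mm above the worktop; it reaches 191 mm from this line to the handle side
- lid_handle (a point): grip point of the wooden handle on the lid, turns with it. The handle is an upright round-topped paddle 16 mm thick (across the lid's y: pinch that) and 30 mm wide; this point, the centre of its round top (radius 15), is 155 mm from the hinge line toward the caddy's -x, 42 mm above the lid's underside. It can pivot between the fingers as the lid turns: the gripper may stay upright
- spice_jar: clear spice jar with yellow cap, 42 mm diameter, 106 mm tall, under 0.3 kg, loose; stands at the start on the shut lid between the handle and the hinge; origin at the centre of its underside, z up
- blue_mug: blue mug with handle, 89 x 126 x 121 mm, bystander; origin under its centre
- teal_beaker: teal beaker, 80 mm diameter, 118 mm tall, bystander; origin under its centre
- garlic: garlic bulb, 53 mm diameter and tall, bystander; origin under its centre
- drying_mat: thin brown drying mat lying fixed on the worktop to the right of the caddy, 325 mm (its x) x 353 mm (its y), top 6 mm above the worktop; origin under its centre. A dish rack stands on its far part; the near strip, from 20 to 130 mm in from its near edge (its -x edge), is open apart from the mug at its right end
There are look-alikes about, which are no part of the job. What is shaped like the spice_jar but orange is not meant.

How it is judged:
By the outcome, as a careful person would: the job done as asked, in the order asked, and still so for the second after the job is handed in, while the arm keeps its last pose, push and grip.
It also fails if it takes over 54 s, if anything falls off the work surface, if the arm or the gripper's body presses on something with over 40 N, if the wrist force passes 120 N, or if a joint passes its speed limit or range.

### The arm

A 7-joint arm with a two-finger parallel gripper is mounted at the origin on a cart in front of the work surface, level with it; the furniture and walls round the work are solid. World frame = base frame: x ahead of the robot, y to its left, z up, the work surface at z = 0. Lengths are in m, angles in rad, forces in N, time in s.
With the tool pointing down it reaches from about 0.35 to 0.9 m from the base axis. Payload 8.1 kg.
Tool frame: the origin (TCP) lies between the finger pads, 19 mm behind the fingertips; this is the grasp point; z points along the fingers, y is the line along which they close (so a half turn about z gives the same grasp; the last joint's range is limited). The gripper opens to 92 mm and grips with 3 to 60 N. Pads are 19 mm wide; open, the fingers measure 130 mm over their backs; the gripper's body (75 mm by 190 mm) begins 47 mm behind the grasp point.
Start: joints at [1.045, 0.434, 0.025, 1.573, -0.012, 1.134, -0.075], TCP at [0.256, -0.57, 0.246] pointing down, gripper open.
Joint ranges: [-2.62, 2.62], [-0.44, 2.09], [-1.27, 1.32], [0.08, 2.57], [-1.32, 4.46], [0.12, 2], [-2.74, 2.74]. Speed limits (rad/s): [2.22, 2.22, 3.01, 3.01, 3.14, 3.14, 3.14].

### API

Orientations are given as a rotation vector (axis times angle).
In Python, from cell import arm gives the robot as it stands.
- The arm moves only by the tool send_rows, never from a script. Its argument "motion" is text: rows parted by semicolons, each of 7 numbers parted by spaces: the closure, from 0 (fully open) to 1 (shut), then the shift along the world's x, y, z in m, then the turn, a rotation vector about the world's x, y, z in degrees. A call has 1 to 5 rows; each row shifts and turns the commanded pose from where the row before left it; what a row does not reach is not made up. A row lasts 1/8 s, in which the tool goes at most 62.5 mm and 10.7 degrees, less where a joint would pass 70% of its speed; a pose out of reach is approached as far as the arm can. A call is refused whole if a number of a shift passes 0.0625 or a number of a turn 10.7, either way. A call with a gripper value outside its range is refused whole. The fingers move at their own pace and stop on an object; "force" is the grip in N (left out, the last holds). Time passes only in rows, so rows that do not move let the fingers close. It gives the time, the measured TCP pose, the force, the opening and the grip force at its end, in the units of the state.
- arm.observe(): the state, without advancing time (a new reading comes with each control period).
- arm.get_image(name): name is "scene" or "top"; returns (picture, depth): 384x512x3 uint8, blue, green, red; 384x512 float32, m along the optical axis (not along the pixel's ray), 0 where there is no reading.
- arm.camera_model(name): a dict with "fx", "fy", "cx", "cy" (pixels), "D" ([k1, k2, p1, p2, k3] as OpenCV has them; the pictures are not rectified), "view" (4x4, takes a point from world to camera coordinates). Camera axes: x right, y down, z forward; pixel columns grow to the right and rows downward; lengths in m; the calibration is good to about 2 mm. A picture is of the moment at which its call begins. camera_model takes no time and is no camera call.
- arm.sign_off(): hands the job in; it is judged then, once.
The state is a dict: "clock": time; "joints": joint angles; "dq": joint speeds; "joint_efforts": joint torques, N m; "position": TCP position; "ee_rot": TCP orientation; "force": force on the tool from outside, world axes, zero at the start; "ft_torque": the same for the moment, N m; "width": opening from 0.0 (shut) to 1.0 (fully open); "gripper_force": force on a finger pad.
Only numpy, scipy, OpenCV 4.12 (cv2) and the standard library are available. Lean on these libraries where they do the work, as an engineer would, in place of code of your own. Each camera call takes 0.05 s, during which the arm holds its last target. There are 200 camera calls.

## Working session

There is one attempt and no reset: what is moved stays moved. The work goes in short steps, Python scripts to look and compute and a tool call to move; the robot and the scene stay as the last step left them, time stands still between calls to the robot, and variables do not carry over. Pictures are saved under pics/ and viewed, at most 10 in all, crops included, and the job is handed in when it is done.

Besides the shell and the picture viewer there is one more tool, called after "Emit:" as name(argument=value, ...) on one line, values as JSON. send_rows: Moves the arm, as the interface text tells. Its arguments: {"type":"object","properties":{"motion":{"type":"string"},"force":{"type":"number"}},"required":["motion"]}

```bash
mkdir -p pics; cat > h.py <<'E'
import numpy as np, cv2
from cell import arm
def ray(name,u,v):
    m=arm.camera_model(name);K=np.array([[m['fx'],0,m['cx']],[0,m['fy'],m['cy']],[0,0,1.]])
    p=cv2.undistortPoints(np.array([[[u,v]]],float),K,np.array(m['D'],float))[0,0]
    V=np.array(m['view']);R=V[:3,:3];o=-R.T@V[:3,3]
    return o,R.T@np.array([p[0],p[1],1.])
def plane(name,u,v,z):
    o,d=ray(name,u,v);return o+d*(z-o[2])/d[2]
def dep(name,D,u,v):
    o,d=ray(name,u,v);return o+d*D[int(round(v)),int(round(u))]
def tri(u1,v1,u2,v2,a='scene',b='top'):
    o,d=ray(a,u1,v1);p,e=ray(b,u2,v2)
    s=np.linalg.lstsq(np.stack([d,-e],1),p-o,rcond=None)[0]
    A=o+s[0]*d;B=p+s[1]*e
    return (A+B)/2,np.linalg.norm(A-B)
E
python3 - <<'E'
from h import *
for n in('scene','top'):
    I,D=arm.get_image(n);cv2.imwrite(f'pics/{n}0.png',I);np.savez(f'{n}0.npz',I=I,D=D)
    o,d=ray(n,256,192);print(n,o.round(3),d.round(3))
s=arm.observe();print(s)
E
```

```text
scene [0.887 0.631 0.901] [-0.319 -0.619 -0.718]
top [ 0.347 -0.079  1.263] [ 0.161 -0.004 -0.987]
{'clock': 0.1, 'joints': array([ 1.04539613,  0.43512318,  0.02497555,  1.57400791, -0.01163249,
        1.13400777, -0.07509382]), 'dq': array([ 0.00117207, -0.00014439, -0.00036371, -0.00126189,  0.00096004,
       -0.00045402, -0.00150328]), 'joint_efforts': array([ 5.67783747e-03, -6.69120741e+01,  9.89792906e-01, -3.15143394e+01,
       -6.02961634e-02,  3.73581983e-02,  9.40041969e-05]), 'position': array([ 0.25622975, -0.56958308,  0.24484147]), 'ee_rot': array([-3.07036488e+00, -6.58793979e-01,  6.11644560e-04]), 'force': array([ 0.31264628, -0.1931113 , -0.26002511]), 'ft_torque': array([ 0.00391579, -0.00197616, -0.03487309]), 'gripper_force': 0.0, 'width': 0.9969033926040162}
```

View pics/scene0.png

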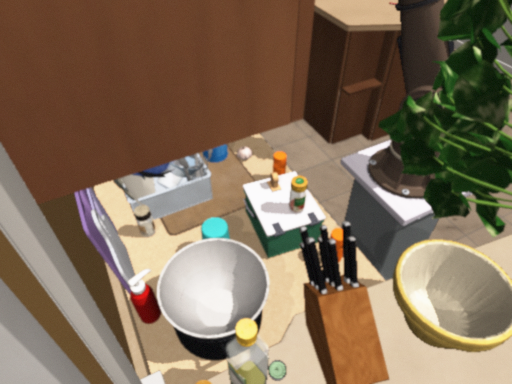

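View pics/top0.png

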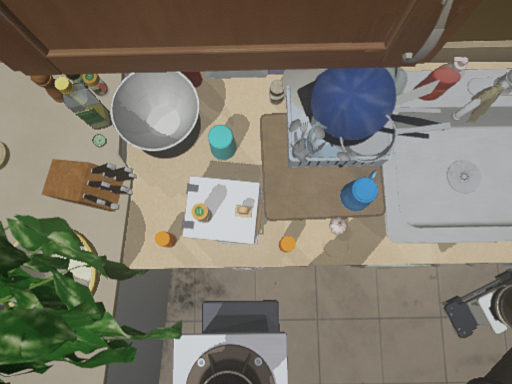

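Candidates for the jar:
- Yellow-capped jar on the lid: scene (299,188), top (200,212).
- Orange jars: scene (280,160) and (337,240), top (288,243) and (165,239).
- Oil bottle with a yellow cap: scene (246,330), top (65,85).

The one on the lid fits the description. The handle is at top (243,211), the mat's near strip around top (300,205), the garlic at (338,226), the mug at (362,193) and the beaker at (222,142). I'll check the jar in a close crop.

```bash
python3 - <<'E'
from h import *
S=np.load('scene0.npz');T=np.load('top0.npz')
a=cv2.resize(S['I'][140:260,230:350],(480,480),interpolation=cv2.INTER_CUBIC)
b=cv2.resize(T['I'][170:250,180:260],(320,320),interpolation=cv2.INTER_CUBIC)
b=cv2.copyMakeBorder(b,0,160,0,0,cv2.BORDER_CONSTANT)
cv2.imwrite('pics/crop.png',np.hstack([a,b]))
for n,Z,pts in(('top',T,[(200,212),(243,211),(189,180),(258,182),(254,241),(184,237),(263,115),(265,219),(384,214),(338,226),(362,193),(300,205),(288,243)]),('scene',S,[(299,183),(275,180),(280,160),(300,200)])):
    for u,v in pts:print(n,u,v,dep(n,Z['D'],u,v).round(3))
# white lid mask in top
hsv=cv2.cvtColor(T['I'],cv2.COLOR_BGR2HSV)
m=((hsv[...,1]<40)&(hsv[...,2]>190)).astype(np.uint8);m[:170]=0;m[250:]=0;m[:,:175]=0;m[:,268:]=0
c=max(cv2.findContours(m,0,2)[0],key=cv2.contourArea)
r=cv2.minAreaRect(c);bx=cv2.boxPoints(r);print(r)
P=np.array([plane('top',*p,.115) for p in bx]);print(P.round(4),P.mean(0));print(np.linalg.norm(np.diff(P,axis=0),axis=1))
E
```

```text
top 200 212 [0.47  0.055 0.218]
top 243 211 [ 0.477 -0.049  0.165]
top 189 180 [0.592 0.115 0.007]
top 258 182 [ 0.583 -0.09   0.001]
top 254 241 [ 0.409 -0.075 -0.001]
top 184 237 [ 0.424  0.129 -0.001]
top 263 115 [ 0.789 -0.11   0.008]
top 265 219 [ 0.472 -0.109  0.005]
top 384 214 [ 0.481 -0.459 -0.003]
top 338 226 [ 0.444 -0.314  0.041]
top 362 193 [ 0.525 -0.366  0.124]
top 300 205 [ 0.511 -0.212  0.007]
top 288 243 [ 0.397 -0.166  0.103]
scene 299 183 [0.477 0.065 0.22 ]
scene 275 180 [ 0.487 -0.033  0.15 ]
scene 280 160 [ 0.404 -0.146  0.102]
scene 300 200 [0.478 0.079 0.172]
((220.56436157226562, 209.35643005371094), (71.24466705322266, 61.4932975769043), 5.7105937004089355)
[[ 0.4183  0.1156  0.115 ]
 [ 0.5841  0.1004  0.115 ]
 [ 0.5607 -0.0922  0.115 ]
 [ 0.3963 -0.0726  0.115 ]] [0.48985873 0.01278409 0.115     ]
[0.16645397 0.19405539 0.16551645]
```

View pics/crop.png

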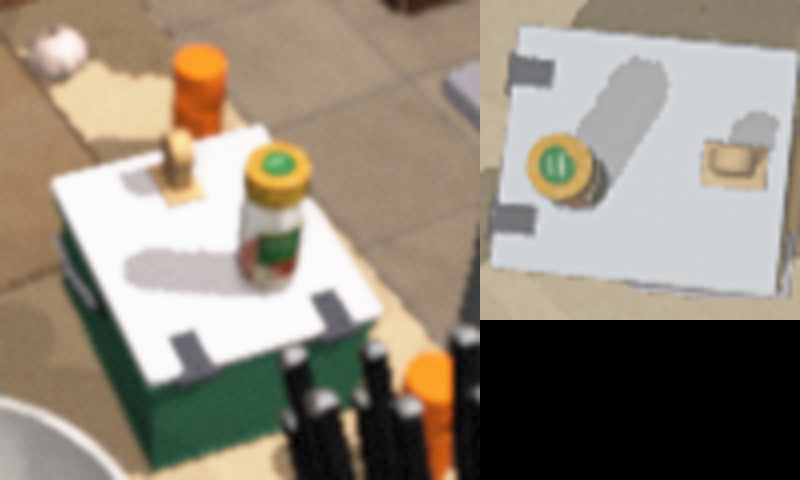

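The crop confirms it: the yellow-capped clear jar stands on the white lid between the handle and the hinges. Cap centre is at scene (299.7,180.5), top (200,212). Handle top is at scene (275,174), top (243.7,209). Next I triangulate these and check obstacle heights.

```bash
python3 - <<'E'
from h import *
from scipy.spatial.transform import Rotation as R
S=np.load('scene0.npz');T=np.load('top0.npz')
print('cap',tri(299.7,180.5,200,212));print('handle',tri(275,174,243.7,209))
hsv=cv2.cvtColor(T['I'],cv2.COLOR_BGR2HSV);m=((hsv[...,0]<38)&(hsv[...,0]>8)&(hsv[...,1]>120)).astype(np.uint8)
m2=np.zeros_like(m);m2[200:224,188:212]=m[200:224,188:212]
c=max(cv2.findContours(cv2.morphologyEx(m2,3,np.ones((3,3))),0,2)[0],key=cv2.contourArea);(u,v),r=cv2.minEnclosingCircle(c);print(u,v,r,plane('top',u,v,.221))
# height map from top
vv,uu=np.mgrid[0:384:2,0:512:2]
P=np.array([dep('top',T['D'],a,b) for a,b in zip(uu.ravel(),vv.ravel())])
P=P[T['D'][::2,::2].ravel()>0]
def mx(x0,x1,y0,y1):
    k=(P[:,0]>x0)&(P[:,0]<x1)&(P[:,1]>y0)&(P[:,1]<y1);return P[k,2].max().round(3) if k.any() else None
xs=np.arange(.35,.8,.05);ys=np.arange(.35,-.5,-.05)
print('y:',ys.round(2))
for x in xs[::-1]:print(round(x,2),[None if (q:=mx(x,x+.05,y-.05,y)) is None else float(q) for y in ys])
s=arm.observe();print(R.from_rotvec(s['ee_rot']).as_matrix().round(3))
E
```

```text
cap (array([0.46972256, 0.05553631, 0.21718056]), np.float64(0.0022271082514878017))
handle (array([ 0.48126524, -0.04906437,  0.15745533]), np.float64(0.005233466280322576))
199.42857360839844 211.0 7.693190574645996 [0.4726367  0.05578134 0.221     ]Traceback (most recent call last):
  File "<stdin>", line 10, in <module>
  File "h.py", line 11, in dep
    o,d=ray(name,u,v);return o+d*D[int(round(v)),int(round(u))]
        ~~~^^^^^^^^^^
  File "h.py", line 4, in ray
    m=arm.camera_model(name);K=np.array([[m['fx'],0,m['cx']],[0,m['fy'],m['cy']],[0,0,1.]])
ValueError: time passes only in moves, steps and waits
```

```bash
python3 - <<'E'
s=open('h.py').read()
s=s.replace("def ray(name,u,v):\n    m=arm.camera_model(name);","M={n:arm.camera_model(n) for n in('scene','top')}\ndef ray(name,u,v):\n    m=M[name];")
open('h.py','w').write(s)
E
python3 - <<'E'
from h import *
from scipy.spatial.transform import Rotation as R
T=np.load('top0.npz')
vv,uu=np.mgrid[0:384:2,0:512:2]
P=np.array([dep('top',T['D'],a,b) for a,b in zip(uu.ravel(),vv.ravel())])
P=P[T['D'][::2,::2].ravel()>0]
def mx(x0,x1,y0,y1):
    k=(P[:,0]>x0)&(P[:,0]<x1)&(P[:,1]>y0)&(P[:,1]<y1);return P[k,2].max().round(2) if k.any() else None
xs=np.arange(.35,.8,.05);ys=np.arange(.35,-.5,-.05)
print('y:',ys.round(2))
for x in xs[::-1]:print(round(x,2),[None if (q:=mx(x,x+.05,y-.05,y)) is None else float(q) for y in ys])
s=arm.observe();print(R.from_rotvec(s['ee_rot']).as_matrix().round(3))
print(s['position'],s['clock'])
for p in[(261,116),(265,219),(384,214)]:print(plane('top',*p,.006))
E
```

```text
y: [ 0.35  0.3   0.25  0.2   0.15  0.1   0.05  0.   -0.05 -0.1  -0.15 -0.2
 -0.25 -0.3  -0.35 -0.4  -0.45]
0.75 [0.25, 0.16, 0.07, 0.06, 0.09, 0.16, 0.01, 0.01, 0.01, 0.01, 0.12, 0.18, 0.24, 0.26, 0.25, 0.24, 0.19]
0.7 [0.22, 0.16, 0.09, 0.07, 0.11, 0.16, 0.12, 0.12, 0.01, 0.01, 0.21, 0.19, 0.23, 0.25, 0.25, 0.23, 0.18]
0.65 [0.66, 0.67, 0.16, 0.16, 0.16, 0.16, 0.12, 0.12, 0.01, 0.01, 0.21, 0.18, 0.19, 0.78, 0.79, 0.19, 0.19]
0.6 [0.21, 0.74, 0.83, 0.83, 0.82, 0.82, 0.82, 0.82, 0.82, 0.82, 0.81, 0.81, 0.83, 0.83, 0.12, 0.16, 0.11]
0.55 [0.24, 0.29, 0.27, 0.01, 0.12, 0.12, 0.12, 0.12, 0.12, 0.05, 0.01, 0.01, 0.01, 0.12, 0.13, 0.11, 0.01]
0.5 [0.26, 0.27, 0.27, 0.01, 0.12, 0.12, 0.12, 0.12, 0.12, 0.01, 0.01, 0.01, 0.01, 0.13, 0.13, 0.13, 0.01]
0.45 [0.26, 0.28, 0.27, 0.01, 0.12, 0.23, 0.23, 0.16, 0.16, 0.01, 0.01, 0.01, 0.03, 0.05, 0.13, 0.01, 0.01]
0.4 [0.52, 0.68, 0.53, 0.11, 0.12, 0.12, 0.12, 0.12, 0.12, 0.07, 0.11, 0.01, 0.04, 0.05, 0.01, 0.01, 0.01]
0.35 [0.54, 0.7, 0.69, 0.4, 0.01, 0.01, 0.01, 0.07, 0.06, 0.11, 0.11, 0.01, 0.01, 0.01, 0.01, 0.01, 0.01]
[[ 0.912  0.41  -0.001]
 [ 0.41  -0.912  0.001]
 [-0.    -0.001 -1.   ]]
[ 0.25622975 -0.56958308  0.24484147] 0.1
[ 0.78640554 -0.1036175   0.006     ]
[ 0.47157419 -0.10859605  0.006     ]
[ 0.47983755 -0.45622017  0.006     ]
```

Emit:
send_rows(motion="0 0 0.02 0.05 0 0 0; 0 0.018 0.05 0.05 0 0 -8; 0 0.018 0.05 0.01 0 0 -8; 0 0.018 0.05 0 0 0 -8; 0 0.018 0.05 0 0 0 0", force=15)

```text
clock: 0.72
position: [0.3262, -0.3553, 0.3483]
ee_rot: [3.142, 0.003, 0.0]
force: [0.7, -0.1, 0.2]
width: 0.998
gripper_force: 0.0
```

Emit:
send_rows(motion="0 0.02 0.05 0 0 0 0; 0 0.02 0.05 0 0 0 0; 0 0.02 0.05 0 0 0 0; 0 0.02 0.05 0 0 0 0; 0 0.02 0.05 0 0 0 0")

```text
clock: 1.35
position: [0.426, -0.1055, 0.3483]
ee_rot: [3.141, 0.006, -0.0]
force: [0.8, 0.2, 0.0]
width: 1.001
gripper_force: 0.0
```

Emit:
send_rows(motion="0 0.012 0.04 0 0 0 0; 0 0.011 0.04 0 0 0 0; 0 0.011 0.04 0 0 0 0; 0 0.011 0.041 0 0 0 0; 0 0 0 0 0 0 0")

```text
clock: 1.98
position: [0.4708, 0.0573, 0.348]
ee_rot: [-3.14, -0.015, 0.001]
force: [-0.0, -0.8, -0.1]
width: 1.0
gripper_force: 0.0
```

```bash
python3 - <<'E'
from h import *
I,D=arm.get_image('scene');J,_=arm.get_image('top')
a=cv2.resize(I[90:290,200:400],(400,400));b=cv2.resize(J[130:330,130:330],(400,400))
cv2.imwrite('pics/c2.png',np.hstack([a,b]));print(arm.observe()['position'])
E
```

```text
[0.47061694 0.0537225  0.34797581]
```

View pics/c2.png

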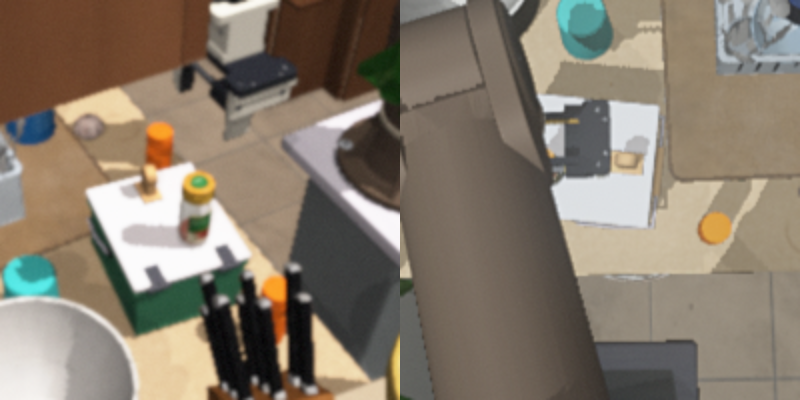

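The gripper is above the jar, with the jar and bystanders undisturbed and the arm passing to the left, clear of the lid. Descending.

Emit:
send_rows(motion="0 0 0 -0.05 0 0 0; 0 0 0 -0.05 0 0 0; 0 0 0 -0.04 0 0 0; 0 0 0 -0.023 0 0 0; 0 0 0 0 0 0 0")

```text
clock: 2.7
position: [0.4696, 0.0522, 0.184]
ee_rot: [3.141, 0.003, -0.006]
force: [-0.0, -0.4, 0.7]
width: 0.997
gripper_force: 0.0
```

Emit:
send_rows(motion="0.3 0 0 0 0 0 0; 0.5 0 0 0 0 0 0; 0.8 0 0 0 0 0 0; 1 0 0 0 0 0 0; 1 0 0 0 0 0 0", force=15)

```text
clock: 3.32
position: [0.4709, 0.0539, 0.1855]
ee_rot: [-3.142, -0.006, -0.001]
force: [-0.3, 0.1, 0.2]
width: 0.504
gripper_force: 0.2
```

Emit:
send_rows(motion="1 0 0 0 0 0 0; 1 0 0 0 0 0 0; 1 0 0 0 0 0 0", force=20)

```text
clock: 3.7
position: [0.4709, 0.0539, 0.1854]
ee_rot: [-3.142, -0.006, -0.0]
force: [-0.8, -0.5, 1.1]
width: 0.44
gripper_force: 19.9
```

Emit:
send_rows(motion="1 0 0 0.006 0 0 0; 1 0 0 0.02 0 0 0; 1 0 0 0.03 0 0 0; 1 0 0 0.025 0 0 0; 1 0 0 0.005 0 0 0", force=20)

```text
clock: 4.32
position: [0.4715, 0.054, 0.2729]
ee_rot: [-3.141, -0.006, -0.004]
force: [-0.4, -0.3, -1.4]
width: 0.445
gripper_force: 19.9
```

Emit:
send_rows(motion="1 0.003 -0.012 0 0 0 0; 1 0.008 -0.026 0 0 0 0; 1 0.01 -0.034 0 0 0 0; 1 0.01 -0.034 0 0 0 0; 1 0.01 -0.034 0 0 0 0")

```text
clock: 4.95
position: [0.5113, -0.0884, 0.2698]
ee_rot: [3.141, 0.005, -0.004]
force: [1.0, 0.1, -1.0]
width: 0.443
gripper_force: 19.9
```

Emit:
send_rows(motion="1 0.01 -0.034 0 0 0 0; 1 0.01 -0.034 0 0 0 0; 1 0.008 -0.03 0 0 0 0; 1 0.005 -0.016 0 0 0 0; 1 0 0 0 0 0 0")

```text
clock: 5.58
position: [0.5444, -0.2013, 0.2702]
ee_rot: [-3.141, -0.003, 0.003]
force: [-0.5, 0.7, -1.0]
width: 0.444
gripper_force: 19.9
```

Emit:
send_rows(motion="1 0 0 -0.02 0 0 0; 1 0 0 -0.05 0 0 0; 1 0 0 -0.05 0 0 0; 1 0 0 -0.04 0 0 0; 1 0 0 -0.02 0 0 0")

```text
clock: 6.2
position: [0.5433, -0.1979, 0.089]
ee_rot: [-3.14, -0.009, 0.005]
force: [0.4, -1.1, -1.2]
width: 0.446
gripper_force: 19.9
```

```bash
python3 - <<'E'
from h import *
I,D=arm.get_image('scene');J,_=arm.get_image('top')
a=cv2.resize(I[100:260,160:320],(400,400));b=cv2.resize(J[100:260,210:410],(500,400))
cv2.imwrite('pics/c3.png',np.hstack([a[:, :300],b]));print(arm.observe()['position'])
E
```

```text
[ 0.54306688 -0.19793801  0.08910303]
```

View pics/c3.png

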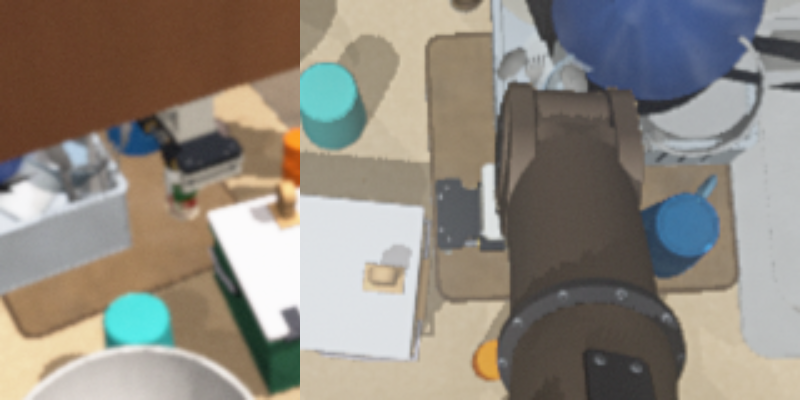

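The jar hangs upright in the gripper over the open mat, and the mug and garlic are clear. Lowering the last 12 mm.

Emit:
send_rows(motion="1 0 0 -0.005 0 0 0; 1 0 0 -0.003 0 0 0; 1 0 0 -0.002 0 0 0; 1 0 0 -0.001 0 0 0; 1 0 0 0 0 0 0")

```text
clock: 6.92
position: [0.5449, -0.2002, 0.0805]
ee_rot: [3.141, 0.006, 0.0]
force: [0.2, 0.0, -0.4]
width: 0.443
gripper_force: 19.9
```

Emit:
send_rows(motion="1 0 0 -0.0015 0 0 0; 1 0 0 -0.0015 0 0 0; 1 0 0 0 0 0 0")

```text
clock: 7.3
position: [0.5447, -0.2001, 0.0772]
ee_rot: [-3.142, -0.006, 0.0]
force: [0.7, 0.5, -1.6]
width: 0.443
gripper_force: 19.9
```

Emit:
send_rows(motion="1 0 0 -0.001 0 0 0; 1 0 0 -0.001 0 0 0; 1 0 0 0 0 0 0")

```text
clock: 7.68
position: [0.5452, -0.2, 0.0762]
ee_rot: [3.141, 0.006, 0.001]
force: [-2.5, 1.1, 8.0]
width: 0.442
gripper_force: 19.9
```

Contact at 8 N: the jar is on the mat. I open slowly, then rise.

Emit:
send_rows(motion="0.5 0 0 0.0005 0 0 0; 0.4 0 0 0 0 0 0; 0.2 0 0 0 0 0 0; 0 0 0 0 0 0 0; 0 0 0 0 0 0 0")

```text
clock: 8.3
position: [0.5448, -0.2002, 0.0758]
ee_rot: [3.142, 0.006, -0.0]
force: [0.2, -0.6, 0.8]
width: 0.878
gripper_force: 0.0
```

Emit:
send_rows(motion="0 0 0 0.01 0 0 0; 0 0 0 0.03 0 0 0; 0 0 0 0.05 0 0 0; 0 0 0 0.05 0 0 0; 0 0 0 0.04 0 0 0")

```text
clock: 8.93
position: [0.5451, -0.2001, 0.2589]
ee_rot: [3.141, 0.006, 0.003]
force: [0.7, 0.4, 0.1]
width: 0.998
gripper_force: 0.0
```

Emit:
send_rows(motion="0 0 0.01 0.02 0 0 10.4; 0 -0.008 0.018 0 0 0 10.4; 0 -0.008 0.018 0 0 0 10.4; 0 -0.008 0.018 0 0 0 10.4; 0 -0.008 0.018 0 0 0 10.4")

```text
clock: 9.55
position: [0.5125, -0.1175, 0.2766]
ee_rot: [2.816, 1.391, 0.001]
force: [0.7, -0.9, -0.0]
width: 1.002
gripper_force: 0.0
```

Emit:
send_rows(motion="0 -0.009 0.018 0 0 0 10.4; 0 -0.008 0.018 0 0 0 10.4; 0 -0.008 0.018 0 0 0 10.4; 0 -0.008 0.016 0 0 0 0; 0 0 0 0 0 0 0")

```text
clock: 10.18
position: [0.4795, -0.0471, 0.2764]
ee_rot: [2.347, 2.087, 0.0]
force: [0.2, 0.2, -0.3]
width: 0.997
gripper_force: 0.0
```

```bash
python3 - <<'E'
from h import *
from scipy.spatial.transform import Rotation as R
I,D=arm.get_image('scene');J,E=arm.get_image('top');np.savez('s4.npz',I=I,D=D)
a=cv2.resize(I[110:270,170:330],(480,480),interpolation=2);b=cv2.resize(J[110:270,180:286],(318,480),interpolation=2)
cv2.imwrite('pics/c4.png',np.hstack([a,b]));s=arm.observe();print(s['position'],R.from_rotvec(s['ee_rot']).as_matrix().round(3),s['joints'].round(2),s['clock'])
E
```

```text
[ 0.48007689 -0.04874664  0.27611655] [[ 0.118  0.993  0.001]
 [ 0.993 -0.118 -0.001]
 [-0.001  0.001 -1.   ]] [ 0.52  0.24 -0.64  1.82  0.16  1.13 -0.29] 10.275
```

View pics/c4.png

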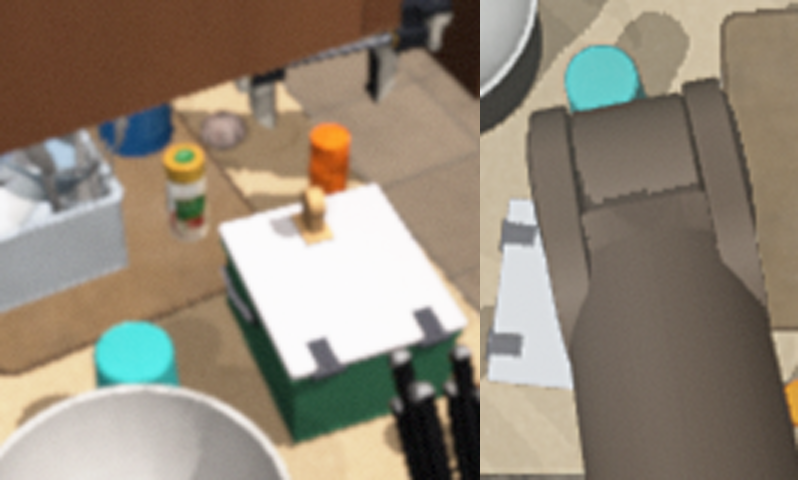

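The jar stands upright on the near strip of the mat, with the cap at crop (184,160). The lid is shut and the fingers straddle the handle at crop (313,195). Descending onto the handle.

Emit:
send_rows(motion="0 0 0 -0.04 0 0 0; 0 0 0 -0.04 0 0 0; 0 0 0 -0.03 0 0 0; 0.5 0 0 -0.018 0 0 0; 0.5 0 0 0 0 0 0")

```text
clock: 10.9
position: [0.4793, -0.0489, 0.1467]
ee_rot: [-2.346, -2.086, 0.003]
force: [-0.4, 0.8, 1.1]
width: 0.828
gripper_force: 0.0
```

Emit:
send_rows(motion="0.6 0 0 0 0 0 0; 0.7 0 0 0 0 0 0; 0.8 0 0 0 0 0 0; 1 0 0 0 0 0 0; 1 0 0 0 0 0 0", force=8)

```text
clock: 11.52
position: [0.4799, -0.0482, 0.148]
ee_rot: [2.345, 2.09, 0.0]
force: [-0.7, 0.1, 1.0]
width: 0.292
gripper_force: 0.0
```

Emit:
send_rows(motion="1 0 0 0 0 0 0; 1 0 0 0 0 0 0; 1 0 0 0 0 0 0; 1 0 0 0 0 0 0")

```text
clock: 12.02
position: [0.483, -0.0482, 0.1488]
ee_rot: [2.343, 2.087, 0.008]
force: [9.4, -1.4, -2.0]
width: 0.179
gripper_force: 8.0
```

The opening of 16.5 mm matches the handle. The +x force of 9 N says the handle centre is about 3 mm further in +x, so I relieve that and firm the grip.

Emit:
send_rows(motion="1 0.002 0 0 0 0 0; 1 0.001 0 0 0 0 0; 1 0 0 0 0 0 0; 1 0 0 0 0 0 0", force=25)

```text
clock: 12.52
position: [0.483, -0.0485, 0.148]
ee_rot: [2.345, 2.089, 0.0]
force: [1.7, -4.1, 0.4]
width: 0.171
gripper_force: 25.0
```

```bash
python3 - <<'E'
import numpy as np
a0=np.arctan2(42,155);r=np.hypot(42,155);p=None
for t in np.arange(0,61,4):
    q=np.array([-r*np.cos(a0+np.radians(t)),r*np.sin(a0+np.radians(t))])
    if p is not None:
        d=(q-p);print(t,(d[0]*.119).round(1),(d[0]*.993).round(1),d[1].round(1))
    p=q
E
```

```text
4 0.4 3.3 10.7
8 0.5 4.0 10.5
12 0.6 4.7 10.1
16 0.6 5.4 9.8
20 0.7 6.1 9.4
24 0.8 6.7 8.9
28 0.9 7.3 8.4
32 0.9 7.9 7.9
36 1.0 8.4 7.3
40 1.1 8.9 6.7
44 1.1 9.4 6.1
48 1.2 9.8 5.4
52 1.2 10.1 4.7
56 1.2 10.4 4.0
60 1.3 10.7 3.2
```

Emit:
send_rows(motion="1 0.0004 0.0033 0.0107 0 0 0; 1 0.0005 0.004 0.0105 0 0 0; 1 0.0006 0.0047 0.0101 0 0 0; 1 0.0006 0.0054 0.0098 0 0 0; 1 0 0 0 0 0 0")

```text
clock: 13.15
position: [0.4852, -0.0302, 0.1897]
ee_rot: [2.344, 2.09, 0.001]
force: [2.6, -2.0, 0.6]
width: 0.173
gripper_force: 25.0
```

Emit:
send_rows(motion="1 0.0007 0.0061 0.0094 0 0 0; 1 0.0008 0.0067 0.0089 0 0 0; 1 0.0009 0.0073 0.0084 0 0 0; 1 0.0009 0.0079 0.0079 0 0 0; 1 0 0 0 0 0 0")

```text
clock: 13.78
position: [0.4884, -0.0026, 0.2238]
ee_rot: [2.344, 2.09, 0.001]
force: [3.4, -1.6, 1.2]
width: 0.175
gripper_force: 25.0
```

Emit:
send_rows(motion="1 0.001 0.0084 0.0073 0 0 0; 1 0.0011 0.0089 0.0067 0 0 0; 1 0.0011 0.0094 0.0061 0 0 0; 1 0.0012 0.0098 0.0054 0 0 0; 1 0 0 0 0 0 0")

```text
clock: 14.4
position: [0.4926, 0.0335, 0.249]
ee_rot: [2.345, 2.09, -0.001]
force: [1.6, -3.4, 4.0]
width: 0.168
gripper_force: 25.0
```

Emit:
send_rows(motion="1 0.0012 0.0101 0.0047 0 0 0; 1 0.0012 0.0104 0.004 0 0 0; 1 0.0013 0.0107 0.0032 0 0 0; 1 0 0 0 0 0 0; 1 0 0 0 0 0 0")

```text
clock: 15.02
position: [0.4963, 0.0648, 0.2609]
ee_rot: [-2.345, -2.09, -0.0]
force: [0.8, -2.4, 4.6]
width: 0.169
gripper_force: 25.0
```

```bash
python3 - <<'E'
from h import *
I,D=arm.get_image('scene');J,E=arm.get_image('top');np.savez('s5.npz',I=I,D=D,J=J,E=E)
a=cv2.resize(I[110:270,170:330],(480,480),interpolation=2);b=cv2.resize(J[110:270,180:286],(318,480),interpolation=2)
cv2.imwrite('pics/c5.png',np.hstack([a,b]));s=arm.observe();p=s['position'];print(p,s['force'])
# angle from TCP relative to hinge, hinge from closed-handle reading
h=np.array([.4828,-.0482])+.155*np.array([.119,.993])
for hh in(h,np.array([.501,.107])):
    x=(hh-p[:2])@np.array([.119,.993]);print(np.degrees(np.arctan2(p[2]-.105,x)-np.arctan2(42,155)),np.hypot(x,p[2]-.105))
E
```

```text
[0.49625137 0.06477623 0.260912  ] [ 1.59201195 -2.02553442  5.05237348]
60.020649826334065 0.16127560533467591
59.59327090058775 0.16159898443863627
```

View pics/c5.png

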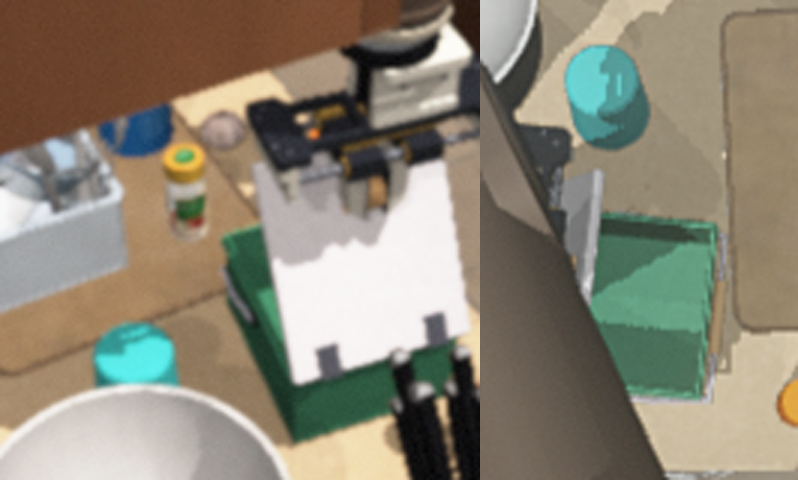

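The lid stands open with the handle between the fingers, and the jar, beaker, mug and garlic are in place. I check the angle with a plane fit on the lid face, crop region (285–440, 250–345).

```bash
python3 - <<'E'
from h import *
Z=np.load('s5.npz');I,D=Z['I'],Z['D']
P=np.array([dep('scene',D,u,v) for v in range(194,226) for u in range(266,318) if I[v,u].min()>170 and D[v,u]>0])
c=np.median(P,0)
for _ in range(4):
    n=np.linalg.svd(P-P.mean(0),full_matrices=False)[2][2];r=(P-P.mean(0))@n;P=P[abs(r)<max(.003,2*r.std())]
n*=np.sign(n[2]);print(len(P),n,r.std(),'angle',np.degrees(np.arccos(n[2])))
Z=np.load('scene0.npz');I,D=Z['I'],Z['D']
P=np.array([dep('scene',D,u,v) for v in range(185,226) for u in range(250,318) if I[v,u].min()>170 and D[v,u]>0])
P=P[abs(P[:,2]-.115)<.015];n=np.linalg.svd(P-P.mean(0),full_matrices=False)[2][2];n*=np.sign(n[2]);print(n,P.mean(0))
E
```

```text
1486 [0.09882503 0.84657648 0.52301231] 0.0013801401470422425 angle 58.46547063930647
[ 0.00319577 -0.001616    0.99999359] [0.5073243  0.02888764 0.11472724]
```

The depth plane says 58.5°. It read the shut lid to within 0.2°, so I nudge about 1.2° further.

Emit:
send_rows(motion="1 0.0002 0.0016 0.0004 0 0 0; 1 0.0002 0.0016 0.0004 0 0 0; 1 0 0 0 0 0 0; 1 0 0 0 0 0 0; 1 0 0 0 0 0 0")

```text
clock: 15.75
position: [0.4966, 0.0679, 0.2617]
ee_rot: [2.345, 2.09, -0.001]
force: [0.2, -4.8, 3.9]
width: 0.173
gripper_force: 25.0
```

```bash
python3 - <<'E'
from h import *
for k in range(2):
    I,D=arm.get_image('scene')
    P=np.array([dep('scene',D,u,v) for v in range(194,226) for u in range(266,318) if I[v,u].min()>170 and D[v,u]>0])
    for _ in range(4):
        n=np.linalg.svd(P-P.mean(0),full_matrices=False)[2][2];r=(P-P.mean(0))@n;P=P[abs(r)<max(.003,2*r.std())]
    print(len(P),np.degrees(np.arccos(abs(n[2]))))
s=arm.observe();print(s['position'],s['force'],s['clock'],s['gripper_force'],s['dq'].round(3))
E
```

```text
1497 59.52390975050908
1495 59.539869040164405
[0.49665958 0.06800303 0.26173353] [ 0.71900389 -5.03178253  4.84899886] 15.85 25.000066445209086 [-0.002  0.    -0.    -0.001 -0.002 -0.002  0.   ]
```

```bash
python3 -c "
from cell import arm
print(arm.sign_off())"
```

```text
the job is handed in; nothing more can be done
None
```

The yellow-capped jar stands upright on the near, open part of the mat. The arm is still holding the caddy lid by its handle at about 60° (59.5° by depth plane fit, roughly 61° from the tool position), and the job is handed in at 15.9 s.

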